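Level a drawer-tray support collar

TASK

The insert tray of this kitchen drawer rests on the brass knurled collars of two upright threaded posts, and one collar sits too low. Turn that low collar up its rod until it is level with the collar on the other post, which is locked by a hex nut, then let go of it.

Things in the scene. Friction and masses are not known exactly. Their poses are not given: they have to be found in the camera images.
- low_collar (a point): Centre of the LOW collar, the one to turn: a brass knurled ring 40 mm across, 20 mm tall, with no nut under it, on an upright steel rod 20 mm thick. It starts 75 mm above the drawer floor, 10 to 28 mm below the other collar. The point's z axis is up. A like spare collar lies loose on the floor and is not needed.
- collar (a joint): Angle of the low collar in rad: 0 at the start, stops at -0.1 and 1.57. It grows counter-clockwise seen from above, which raises the collar 30 mm per quarter turn (19.1 mm per rad), so one grasp of under a quarter turn is enough; the hand must rise with it. The thread is stiff (about 0.12 N m) and the collar stays where it is left.
- set_collar_mid (a point): Centre of the SET collar on the other post, the height to match: the same brass knurled ring, 40 mm across, 20 mm tall, locked with a steel hex nut (about 30 mm across, 8 mm tall) right under it. It and its post do not move. It is the higher of the two.
- low_post: The fixed post of the low collar, origin at the centre of its underside on the drawer floor (6 mm above the work surface), z up: dark foot 64 mm across, rod top 116 mm above the floor. The other post looks alike; they may swap places. Drawer walls are 60 mm tall, its front panel (far left, +y) 140 mm; loose things on the floor are at most 52 mm tall.

How it is judged:
By the outcome, as a careful person would: the job done as asked, in the order asked, and still so for the second after the job is handed in, with the robot touching nothing.
It also fails if it takes over 32 s, if anything falls off the work surface, if the arm or the gripper's body presses on something with over 40 N, if the wrist force passes 120 N, or if a joint passes its speed limit or range.

ROBOT

A 6-joint arm with a two-finger parallel gripper is mounted at the origin on the work surface. World frame = base frame: x ahead of the robot, y to its left, z up, the work surface at z = 0. Lengths are in m, angles in degrees, forces in N, time in s.
With the tool pointing down it reaches from about 0.3 to 0.75 m from the base axis. Payload 8.5 kg.
Tool frame: the origin (TCP) lies midway between the tips of the shut fingers; the grasp point (between the pads) lies 19 mm behind it; z points along the fingers, y is the direction in which the jaws open and shut (so a half turn about z gives the same grasp; the last joint's range is limited). The gripper opens to 85 mm and grips with 20 to 120 N. Pads are 22 mm wide; open, the fingers measure 114 mm over their backs; the gripper's body (76 mm by 85 mm) begins 54 mm behind the grasp point. The pads swing forward as they close: fully open they stand 13 mm farther back than shut.
Start: joints at [-87.852, 21.807, 74.336, -0, 83.858, -12.336], TCP at [0.138, -0.533, 0.231] pointing down, gripper open.
Joint ranges: [-178.18, 178.18], [-50.72, 133.34], [12.68, 142.11], [-81.47, 261.47], [9.98, 163.14], [-165.26, 165.26]. Speed limits (degrees/s): [136.94, 136.94, 180, 180, 180, 180].

INTERFACE

Orientations are given as a 3x3 rotation matrix whose columns are the frame's x, y, z axes.
In Python, from rig import env, viewer, ticket gives the robot as it stands. The module is installed in compiled form; this text tells all that it offers.
- The arm moves only by the shell command python3 -m pendant 'ROWS' [FORCE]. ROWS is JSON, a list of rows, each a list of 3 entries, a list of its own where there are three numbers: the shift along the world's x, y, z in mm, then the turn about the world's z in rad, then the opening, from -1 (shut) to 1 (fully open). A call has 1 to 12 rows; each row shifts and turns the pose as measured when the row begins; what a row does not reach is not made up. A row lasts 1/8 s, in which the tool goes at most 62.5 mm and 10.7 degrees, less where a joint would pass 70% of its speed; a pose out of reach is approached as far as the arm can. A call with a gripper value outside its range is refused whole. The fingers move at their own pace and stop on an object; FORCE is the grip in N (left out, the last holds). Time passes only in rows, so rows that do not move let the fingers close. It gives the time, the measured TCP pose, the force and the opening at its end, in the units of the state.
- env.observe(): the state, without advancing time (a new reading comes with each control period).
- viewer.get_image(name): name is "scene" or "side" or "wrist"; returns (picture, depth): 420x560x3 uint8, red, green, blue; 420x560 float32, m along the optical axis (not along the pixel's ray), 0 where there is no reading.
- viewer.camera_params(name): a dict with "fx", "fy", "cx", "cy" (pixels), "rvec" (rotation vector, rad) and "tvec" (3), from world to camera coordinates, as OpenCV has them; the wrist camera has in their place "T_tool_cam" (4x4, takes a point from camera to tool coordinates, whose origin is the TCP and whose axes are the flange's). Camera axes: x right, y down, z forward; pixel columns grow to the right and rows downward; lengths in m; the calibration is good to about 2 mm. A picture is of the moment at which its call begins: read the wrist's pose just before it. camera_params takes no time and is no camera call.
- ticket.close_job(): hands the job in, once; it reports no verdict.
The state is a dict: "time_s": time; "q": joint angles; "qvel": joint speeds; "joint_efforts": joint torques, N m; "position": TCP position; "tool_rot": TCP orientation; "ft_force": force on the tool from outside, world axes, zero at the start; "wrist_torque": the same for the moment, N m; "grip_width": finger opening in m.
Only numpy, scipy, OpenCV 4.12 (cv2) and the standard library are available. Lean on these libraries where they do the work, as an engineer would, in place of code of your own. Each camera call takes 0.05 s, during which the arm holds its last target. There are 200 camera calls.

## Working session

There is one attempt and no reset: what is moved stays moved. The work goes in short steps, Python scripts to look and compute and a shell command to move; the robot and the scene stay as the last step left them, time stands still between calls to the robot, and variables do not carry over. Pictures are saved under pics/ and viewed, about 8 in all and at most 12, crops included, and the job is handed in when it is done.

```bash
mkdir -p pics; cat > h.py <<'E'
import numpy as np, cv2
from rig import env, viewer, ticket
def cam(name):
    s=env.observe(); im,d=viewer.get_image(name); p=viewer.camera_params(name)
    K=np.array([[p['fx'],0,p['cx']],[0,p['fy'],p['cy']],[0,0,1]])
    if 'T_tool_cam' in p:
        T=np.eye(4);T[:3,:3]=s['tool_rot'];T[:3,3]=s['position'];T=T@np.array(p['T_tool_cam'])
    else:
        M=np.eye(4);M[:3,:3]=cv2.Rodrigues(np.array(p['rvec'],float))[0];M[:3,3]=np.ravel(p['tvec']);T=np.linalg.inv(M)
    return im,d,K,T
def pts(d,K,T):
    v,u=np.mgrid[:d.shape[0],:d.shape[1]]
    P=np.stack([(u-K[0,2])/K[0,0]*d,(v-K[1,2])/K[1,1]*d,d],-1)
    return P@T[:3,:3].T+T[:3,3]
def save(n,im): cv2.imwrite(f'pics/{n}.png',im[...,::-1])
E
python3 - <<'E'
from h import *
s=env.observe();print({k:np.round(v,3).tolist() for k,v in s.items()})
ims=[]
for n in('scene','side'):
    im,d,K,T=cam(n); np.savez(n,im=im,d=d,K=K,T=T); save(n+'0',im); print(n,T.round(2).tolist(),K.round(0).tolist(),(d>0).mean())
E
```

```text
{'time_s': 0.0, 'q': [-87.851, 21.841, 74.385, 0.0, 83.858, -12.336], 'qvel': [0.12, 0.081, 0.07, 0.064, 0.098, -0.134], 'joint_efforts': [-0.0, -44.846, -23.127, -0.0, 0.005, -0.0], 'position': [0.138, -0.532, 0.231], 'tool_rot': [[0.968, 0.25, -0.0], [0.25, -0.968, 0.001], [0.0, -0.001, -1.0]], 'ft_force': [0.378, 0.579, -0.187], 'wrist_torque': [-0.01, -0.033, -0.025], 'grip_width': 0.086}
scene [[-0.79, 0.48, -0.38, 0.81], [0.61, 0.62, -0.48, 0.37], [0.0, -0.61, -0.79, 0.68], [0.0, 0.0, 0.0, 1.0]] [[530.0, 0.0, 280.0], [0.0, 530.0, 213.0], [0.0, 0.0, 1.0]] 0.9958205782312926
side [[-0.97, -0.16, 0.19, 0.37], [-0.25, 0.62, -0.74, 0.62], [-0.0, -0.77, -0.64, 0.63], [0.0, 0.0, 0.0, 1.0]] [[459.0, 0.0, 288.0], [0.0, 459.0, 216.0], [0.0, 0.0, 1.0]] 0.9958418367346938
```

View pics/scene0.png

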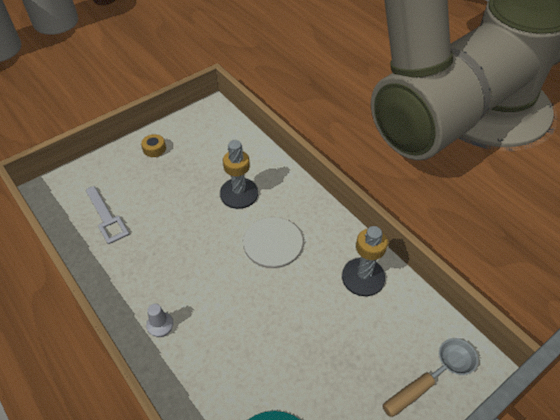

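View pics/side0.png

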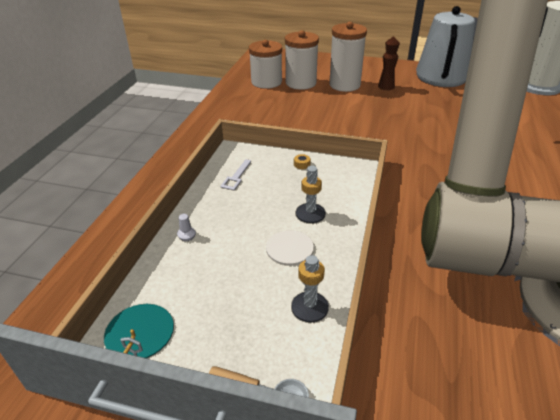

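The scene picture shows posts with collars at about (237,163) and (371,244), and the spare at (153,146). In the side picture they are at (312,186), (311,272) and (302,160). Next I'll measure the collars and rods and zoom in on the nuts.

```bash
cat >> h.py <<'E'
def brass(im):
    hsv=cv2.cvtColor(im,cv2.COLOR_RGB2HSV)
    return cv2.inRange(hsv,(12,130,60),(28,255,255))
def fitc(xy,r):
    from scipy.optimize import least_squares
    return least_squares(lambda c:np.hypot(*(xy-c).T)-r,xy.mean(0),loss='soft_l1',f_scale=.001).x
E
python3 - <<'E'
from h import *
crops=[]
for n,cs in(('scene',[(237,163),(371,244)]),('side',[(312,186),(311,272)])):
    z=np.load(n+'.npz');im,d,K,T=[z[k] for k in('im','d','K','T')]
    P=pts(d,K,T);m=brass(im)
    for (u,v) in cs:
        w=np.zeros_like(m);w[v-22:v+22,u-22:u+22]=1
        p=P[(m>0)&(w>0)]; p=p[(p[:,2]>.05)]
        top=np.percentile(p[:,2],[2,50,90,98])
        side=p[(p[:,2]<top[3]-.006)]
        foot=np.zeros_like(m);foot[v:v+60,u-35:u+35]=1
        f=P[(im.max(2)<60)&(foot>0)]; f=f[(f[:,2]<.03)]
        print(n,(u,v),len(p),'z',top.round(4),'axis',fitc(side[:,:2],.02).round(4),'foot',len(f),f.mean(0).round(4), 'floor z',np.median(P[v+50:v+58,u+40:u+50,2]).round(4))
        c=im[v-35:v+55,u-45:u+45];crops.append(cv2.resize(c,None,fx=3.3,fy=3.3,interpolation=cv2.INTER_CUBIC))
save('crop0',np.vstack([np.hstack(crops[:2]),np.hstack(crops[2:])]))
E
```

```text
scene (237, 163) 364 z [0.0749 0.09   0.0926 0.0935] axis [ 0.5173 -0.1149] foot 261 [ 0.5115 -0.1065  0.0145] floor z 0.0082
scene (371, 244) 501 z [0.0873 0.1029 0.1049 0.106 ] axis [0.4649 0.1289] foot 451 [0.4421 0.1328 0.0155] floor z 0.0068
side (312, 186) 204 z [0.0771 0.0902 0.0934 0.0944] axis [ 0.5162 -0.1123] foot 132 [ 0.4994 -0.1044  0.016 ] floor z 0.008
side (311, 272) 350 z [0.0895 0.1042 0.1061 0.1069] axis [0.464  0.1317] foot 238 [0.4463 0.136  0.0164] floor z 0.0032
```

View pics/crop0.png

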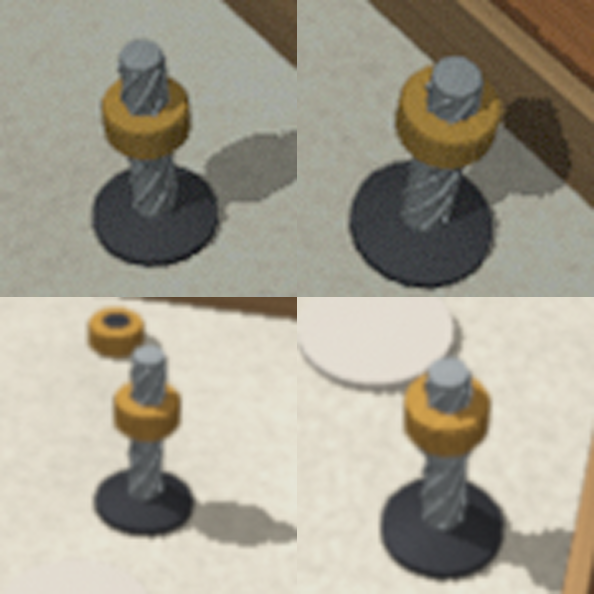

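Low collar: the far post at about (0.517, -0.113), top z ≈ 0.092, which agrees with the 75 mm given. Set collar: about (0.4645, 0.130), top ≈ 0.105, so roughly 13 mm higher. The nut is hidden from above. Now I'll go over the low post.

```bash
python3 -m pendant '[[[35,38,0],0,1],[[35,38,0],0,1],[[35,38,0],0,1],[[35,38,0],0,1],[[35,38,0],0,1],[[35,38,0],0,1],[[35,38,0],0,1],[[35,38,0],0,1],[[35,38,0],0,1],[[35,38,0],0,1],[[20,25,0],0,1]]' 60
python3 - <<'E'
from h import *
z=np.load('scene.npz');P=pts(z['d'],z['K'],z['T'])
c=np.array([.517,-.1135]);ax=np.array([.243,.052])/np.hypot(.243,.052) # across drawer
q=P.reshape(-1,3);r=(q[:,:2]-c);a=r@ax;b=r@np.array([-ax[1],ax[0]])
for lo in(-.2,-.15,-.1,-.05,0,.05,.1,.15):
    m=(abs(b)<.06)&(a>lo)&(a<=lo+.05); print(lo,m.sum(),q[m,2].max().round(3) if m.any() else '')
m=(abs(b)<.06)&(q[:,2]>.05)&(a<-.03);print('near wall a',np.percentile(a[m],[2,98]) if m.any() else '')
m=(abs(a)<.05)&(abs(b)<.12)&(q[:,2]>.02)&(abs(b)>.03);print('along',np.histogram(b[m],8,(-.12,.12)))
im,d,K,T=cam('wrist');save('wrist1',im);np.savez('wrist1',im=im,d=d,K=K,T=T);print(T.round(3).tolist(),env.observe()['q'])
E
```

```text
time_s: 1.48
position: [0.515, -0.1132, 0.2273]
tool_rot: [[0.969, 0.245, -0.003], [0.245, -0.969, 0.006], [-0.001, -0.007, -1.0]]
ft_force: [-0.2, 0.3, -0.2]
grip_width: 0.0853
-0.2 618 0.005
-0.15 1949 0.064
-0.1 1328 0.012
-0.05 1305 0.124
0 2508 0.126
0.05 1886 0.011
0.1 2064 0.01
0.15 2247 0.011
near wall a [-0.14212224 -0.11066298]
along (array([0, 0, 0, 0, 0, 0, 0, 0]), array([-0.12, -0.09, -0.06, -0.03,  0.  ,  0.03,  0.06,  0.09,  0.12]))
[[0.244, -0.923, -0.297, 0.59], [-0.97, -0.234, -0.068, -0.094], [-0.007, 0.304, -0.953, 0.37], [0.0, 0.0, 0.0, 1.0]] [-25.16957908  19.87261798  78.07800348   0.34538613  82.33659424
  50.5014761 ]
```

View pics/wrist1.png

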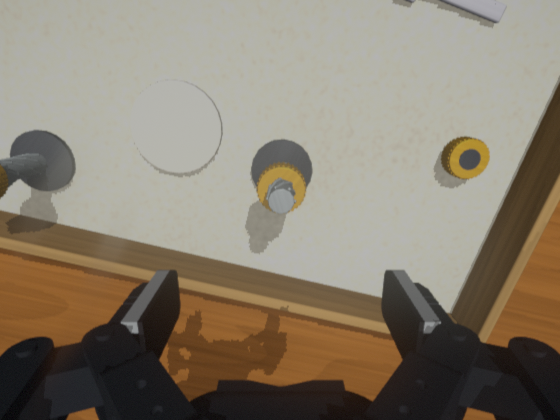

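The wrist picture shows the low post with its rod top at (280,200) and collar at (281,188), and nothing near the fingers' path. I'll refine the axis from this view.

```bash
python3 - <<'E'
from h import *
z=np.load('wrist1.npz');im,d,K,T=[z[k] for k in('im','d','K','T')]
P=pts(d,K,T);m=brass(im);w=np.zeros_like(m);w[155:225,245:320]=1
p=P[(m>0)&(w>0)];print('collar z',np.percentile(p[:,2],[2,50,90,98]).round(4),'n',len(p),'bbox axis',((np.percentile(p[:,:2],99.5,0)+np.percentile(p[:,:2],.5,0))/2).round(4))
t=P[(w>0)&(P[...,2]>.112)];print('rod top',len(t),np.median(t,0).round(4),'mid',((t.max(0)+t.min(0))/2).round(4))
g=(im.max(2)<90)&(w==w);g[:130]=0;g[205:]=0;g[:,:245]=0;g[:,320:]=0
# rod-top ray on z=.122, disc from depth mask
vv,uu=np.where((w>0)&(P[...,2]>.117));(u,v),r=cv2.minEnclosingCircle(np.c_[uu,vv].astype(np.float32));print('disc px',u,v,r)
k=T[:3,:3]@[(u-K[0,2])/K[0,0],(v-K[1,2])/K[1,1],1];s=(.122-T[2,3])/k[2];print('ray',(T[:3,3]+s*k).round(4),'diam',2*r*s/K[0,0])
E
```

```text
collar z [0.0881 0.0909 0.0918 0.0925] n 911 bbox axis [ 0.5201 -0.1108]
rod top 660 [ 0.5189 -0.1102  0.1219] mid [ 0.5489 -0.1079  0.241 ]
disc px 284.8774719238281 195.13536071777344 40.179351806640625
ray [ 0.522  -0.1129  0.122 ] diam 0.05912444109743222
```

```bash
python3 -m pendant '[[[3,2,0],-0.16,1],[[0,0,-20],-0.16,1],[[0,0,-40],0,1],[[0,0,-40],0,1],[[0,0,-30],0,1],[[0,0,-20],0,1],[[0,0,0],0,1]]' 60
```

```text
time_s: 2.4
position: [0.5182, -0.1079, 0.0714]
tool_rot: [[0.997, -0.079, -0.002], [-0.079, -0.997, 0.009], [-0.003, -0.009, -1.0]]
ft_force: [0.2, -0.4, 1.1]
grip_width: 0.0856
```

```bash
python3 -m pendant '[[[0,-3,-9],0,1],[[0,0,0],0,1]]' 60
python3 - <<'E'
from h import *
im,d,K,T=cam('side');save('side2',im[120:330,200:420].repeat(2,0).repeat(2,1))
E
```

```text
time_s: 2.65
position: [0.5187, -0.1116, 0.0631]
tool_rot: [[0.997, -0.079, -0.0], [-0.079, -0.997, 0.008], [-0.001, -0.008, -1.0]]
ft_force: [-0.2, 0.0, 0.6]
grip_width: 0.0852
```

View pics/side2.png

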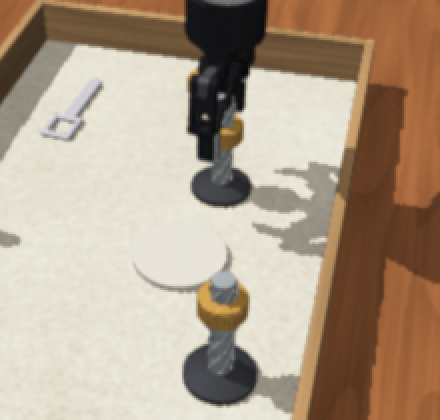

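The picture shows the open fingers straddling the low collar at (230,132), clear of everything. Closing.

```bash
python3 -m pendant '[[[0,0,0],0,-1],[[0,0,0],0,-1],[[0,0,0],0,-1],[[0,0,0],0,-1]]' 60
```

```text
time_s: 3.2
position: [0.5194, -0.1123, 0.0651]
tool_rot: [[0.997, -0.079, 0.003], [-0.079, -0.997, 0.006], [0.002, -0.006, -1.0]]
ft_force: [0.0, 0.3, -0.2]
grip_width: 0.0382
```

```bash
python3 -m pendant '[[[0,0,1.9],0.1,-1],[[0,0,1.9],0.1,-1],[[0,0,0],0,-1]]'
python3 -c "
from h import *
s=env.observe();R=s['tool_rot'];print(np.arctan2(R[1][0],R[0][0]),s['wrist_torque'],s['ft_force'])"
```

```text
time_s: 3.58
position: [0.5194, -0.1117, 0.069]
tool_rot: [[0.992, 0.125, 0.001], [0.125, -0.992, 0.007], [0.002, -0.007, -1.0]]
ft_force: [-0.3, -1.4, 1.7]
grip_width: 0.0384
0.12555994465788378 [-0.20489738  0.16491991  0.07148   ] [-0.27764366 -1.37093449  1.68331139]
```

```bash
python3 -m pendant '[[[0,0,1.9],0.1,-1],[[0,0,1.9],0.1,-1],[[0,0,1.9],0.1,-1],[[0,0,1],0.05,-1],[[0,0,0],0,-1]]'
python3 - <<'E'
from h import *
s=env.observe();R=s['tool_rot'];print('yaw turned',np.arctan2(R[1,0],R[0,0])+.079,s['wrist_torque'],s['ft_force'])
for n,cs in(('scene',[(237,158),(371,244)]),('side',[(312,183),(311,272)])):
    im,d,K,T=cam(n);P=pts(d,K,T);m=brass(im)
    for u,v in cs:
        w=np.zeros_like(m);w[v-24:v+24,u-22:u+22]=1
        p=P[(m>0)&(w>0)];p=p[p[:,2]>.05];print(n,len(p),np.percentile(p[:,2],[50,90,98]).round(4) if len(p) else '')
    save(n+'3',im[110:310,180:440].repeat(2,0).repeat(2,1))
E
```

```text
time_s: 4.2
position: [0.5191, -0.111, 0.0756]
tool_rot: [[0.89, 0.457, -0.002], [0.457, -0.89, 0.009], [0.002, -0.008, -1.0]]
ft_force: [-0.4, -0.8, 1.7]
grip_width: 0.0381
yaw turned 0.5531068741853823 [-0.19083663  0.07746532  0.01732941] [-0.43985267 -0.77079817  1.72479398]
scene 286 [0.1002 0.1032 0.1096]
scene 500 [0.103 0.105 0.106]
side 74 [0.1025 0.1048 0.1243]
side 349 [0.1041 0.106  0.1071]
```

View pics/scene3.png

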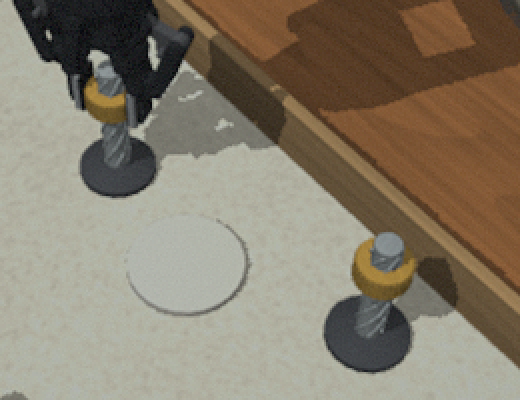

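The scene picture shows the collar at (107,98) held and rising with the hand; the set collar is at (385,268). The estimated starting gap is 12.5 mm, or 0.65 rad. I'll turn the rest, release, rise and check both collars from matching wrist viewpoints.

```bash
python3 -m pendant '[[[0,0,1],0.05,-1],[[0,0,0.9],0.045,-1],[[0,0,0],0,-1]]'
python3 -c "
from h import *
s=env.observe();R=s['tool_rot'];print(np.arctan2(R[1,0],R[0,0])+.079)"
python3 -m pendant '[[[0,0,0],0,1],[[0,0,0],0,1],[[0,0,0],0,1],[[0,0,0],0,1],[[0,0,30],0,1],[[0,0,40],0,1],[[0,0,40],0,1],[[0,0,30],0,1],[[0,0,0],0,1]]'
```

```text
time_s: 4.68
position: [0.519, -0.1108, 0.0774]
tool_rot: [[0.844, 0.536, -0.003], [0.536, -0.844, 0.009], [0.002, -0.009, -1.0]]
ft_force: [-1.7, -0.6, 2.2]
grip_width: 0.0382
0.6452438879952418
time_s: 5.8
position: [0.5183, -0.1102, 0.2208]
tool_rot: [[0.846, 0.533, -0.004], [0.533, -0.846, 0.01], [0.002, -0.011, -1.0]]
ft_force: [0.3, -0.1, -0.0]
grip_width: 0.0852
```

```bash
cat >> h.py <<'E'
def top(xy):
    out=[]
    for _ in range(3):
        im,d,K,T=cam('wrist');P=pts(d,K,T)
        r=np.hypot(P[...,0]-xy[0],P[...,1]-xy[1]);p=P[(brass(im)>0)&(r<.026)&(P[...,2]>.06)]
        zt=np.percentile(p[:,2],90);q=p[p[:,2]>zt-.004]
        ring=P[(brass(im)>0)&(r<.0175)&(r>.0125)&(P[...,2]>.06)]
        out.append([np.median(ring[:,2]),np.percentile(p[:,2],90),np.percentile(p[:,2],97)])
    t=P[(r<.012)&(P[...,2]>.112)&(P[...,2]<.135)]
    print('ring med, p90, p97',np.mean(out,0).round(4),np.std(out,0).round(4),'rod top',np.median(t,0).round(4),len(ring));return im
E
python3 - <<'E'
from h import *
save('w4',top((.5185,-.111)))
for n,cs in(('scene',[(237,156),(371,244)]),('side',[(312,182),(311,272)])):
    im,d,K,T=cam(n);P=pts(d,K,T);m=brass(im)
    for u,v in cs:
        w=np.zeros_like(m);w[v-22:v+22,u-22:u+22]=1
        p=P[(m>0)&(w>0)];p=p[p[:,2]>.05];print(n,len(p),np.percentile(p[:,2],[2,50,90,98]).round(4) if len(p) else '')
E
python3 -m pendant '[[[-9,40,0],0,1],[[-9,40,0],0,1],[[-9,40,0],0,1],[[-9,40,0],0,1],[[-9,40,0],0,1],[[-9,40,0],0,1],[[0,0,0],0,1]]'
python3 -c "
from h import *
save('w5',top((.465,.132)))"
```

```text
ring med, p90, p97 [0.1035 0.2932 0.2968] [0.     0.0011 0.0011] rod top [ 0.5185 -0.11    0.1218] 632
scene 379 [0.087  0.1023 0.1051 0.106 ]
scene 502 [0.0869 0.1031 0.105  0.1062]
side 207 [0.0897 0.103  0.1058 0.1065]
side 351 [0.0896 0.1041 0.106  0.1069]
time_s: 6.92
position: [0.459, 0.1367, 0.211]
tool_rot: [[0.847, 0.531, -0.022], [0.531, -0.847, 0.015], [-0.011, -0.025, -1.0]]
ft_force: [-0.2, -0.4, -0.3]
grip_width: 0.0854
ring med, p90, p97 [0.1038 0.2849 0.2886] [0.     0.0001 0.0004] rod top [0.4663 0.1338 0.1218] 722
```

Relative to the rod tops (both 0.1218), the ring tops read 0.1035 for the turned collar and 0.1038 for the set one. The scene and side cameras agree to within 0.5 mm, so the collars are level. The gripper is open and hanging free, so I'll hand in.

```bash
python3 -c "
from h import *
s=env.observe();print(s['time_s'],np.abs(s['qvel']).max(),s['ft_force']);print(ticket.close_job())"
```

```text
7.075 0.8249162742326949 [-0.73938071  0.0545929   0.77734478]
the job is handed in; nothing more can be done
None
```

I turned the low collar (far post, at about x 0.519, y -0.111) 0.645 rad counter-clockwise in one grasp. The hand rose with it by about 12.3 mm. I then opened the gripper, backed off and handed the job in at 7.1 s.

- **Height match:** the wrist camera put the turned collar's top at 103.5 mm and the set collar's at 103.8 mm, with both rod tops reading 121.8 mm. The scene and side cameras also agreed to within about 1 mm (differences of -0.1 to 1.1 mm, mostly 0.1–0.4 mm), with the turned collar slightly lower if anything. I left that small difference as it was.
- **Forces:** wrist force readings stayed at or below about 3 N, and the gripper was open and touching nothing at hand-in.
- **Not confirmed:** the hex nut could not be seen from above in any view. I identified the low collar by its height instead: its top at about 92 mm matched the given 75 mm, and it was the lower of the two by 12–14 mm.
- **Failed check:** two percentile numbers in the last wrist check (0.28–0.30 m) were meaningless, because the search area had picked up other pixels. I ignored them and used the ring median.

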